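# Pop the breaker hatch of the bench supply and reset the tripped breaker

### The arm

A 6-joint arm with a two-finger parallel gripper is mounted at the origin on a cart in front of the work surface, level with it; the furniture and walls round the work are solid. World frame = base frame: x ahead of the robot, y to its left, z up, the work surface at z = 0. Lengths are in m, angles in degrees, forces in N, time in s.
With the tool pointing down it reaches from about 0.4 to 0.825 m from the base axis. Payload 7 kg.
Tool frame: the origin (TCP) lies between the finger pads; the fingertips stand 14 mm ahead of it and the grasp point (between the pads) lies 5 mm behind it (r.tips_ahead is the distance from the TCP to the fingertips, in m); z points along the fingers, y is the direction in which the jaws open and shut (so a half turn about z gives the same grasp; the last joint's range is limited). The gripper opens to 88 mm and grips with 3 to 60 N. Pads are 19 mm wide; open, the fingers measure 130 mm over their backs; the gripper's body (78 mm by 193 mm) begins 47 mm behind the grasp point.
Start: joints at [85.319, 20.546, 0.682, 0, -70.136, -16.507], TCP at [0.244, 0.629, 0.241] pointing down, gripper open.
Joint ranges: [-176.03, 176.03], [-82.01, 121.73], [-58.28, 71.71], [-173.87, 95.51], [-174.79, -0.11], [-173.66, 173.66]. Speed limits (degrees/s): [136.94, 136.94, 172.46, 180, 180, 180].

### API

Orientations are given as [roll, pitch, yaw] about the fixed x, y, z axes, in that order (R = Rz(yaw) Ry(pitch) Rx(roll)).
In Python, from plant import r gives the robot as it stands.
- The arm moves only by the tool apply_moves, never from a script. Its arguments are lists of equal length, an entry for each row: "slide": the shift along the tool's x, y, z as a fraction of full scale, a list of three; "turn": the turn, a rotation vector about the tool's x, y, z as a fraction of full scale, a list of three; "jaw": the closure, from 0 (fully open) to 1 (shut). In form: {"slide": [[dx, dy, dz], ...], "turn": [[wx, wy, wz], ...], "jaw": [jaw, ...]}. A call has 1 to 8 rows; each row shifts and turns the commanded pose from where the row before left it, along the tool's axes as they then stand; what a row does not reach is not made up. Full scale, the value 1, is 0.1 m for a shift and 1.5 rad for a turn. A row lasts 1/10 s, in which the tool goes at most 50 mm and 8.59 degrees, less where a joint would pass 70% of its speed; a pose out of reach is approached as far as the arm can. A call with a number of a shift or a turn outside -1 to 1 is refused whole. A call with a gripper value outside its range is refused whole. The fingers move at their own pace and stop on an object; "newtons" is the grip in N (left out, the last holds). Time passes only in rows, so rows that do not move let the fingers close. It gives the time, the measured TCP pose, the force and the opening at its end, in the units of the state.
- r.get_state(): the state, without advancing time (a new reading comes with each control period).
- r.capture(name): name is "side" or "top" or "wrist"; returns a dict with "pixels" (420x560x3 uint8, blue, green, red), "depth" (420x560 float32, m along the optical axis (not along the pixel's ray), 0 where there is no reading), "fx", "fy", "cx", "cy" (pixels), "rvec" (rotation vector, rad) and "tvec" (3), from world to camera coordinates, as OpenCV has them. Camera axes: x right, y down, z forward; pixel columns grow to the right and rows downward; lengths in m; the calibration is good to about 2 mm. A picture is of the moment at which its call begins.
- r.close_job(): hands the job in, once; it reports no verdict.
The state is a dict: "time_s": time; "joints": joint angles; "qd": joint speeds; "joint_torque": joint torques, N m; "tcp_pos": TCP position; "eef_rot": TCP orientation; "contact_force": force on the tool from outside, world axes, zero at the start; "moment": the same for the moment, N m; "gripper_width": finger opening in m.
Only numpy, scipy, OpenCV 4.12 (cv2) and the standard library are available. Lean on these libraries where they do the work, as an engineer would, in place of code of your own. Each camera call takes 0.05 s, during which the arm holds its last target.

### The job

One breaker inside the grey supply unit on the welding table has tripped. Press the yellow pad on the unit's black hatch down once, all the way, take the finger away and let the hatch spring fully open; wait until it has stood open for a second without being touched, then push the one reset button that stands out fully in, and leave the hatch open. Use only the fingertips: grip and lift nothing, do not push the popped hatch back towards shut, and leave the loose tools and parts where they lie.

Things in the scene. Friction and masses are not known exactly. Their poses are not given: they have to be found in the camera images.
- supply_unit: bench supply unit: low grey steel box, 170 mm deep (x), 260 mm wide (y), fixed, top face 95 mm above the table; three blue capped outlets on its front (-x). Origin: centre of its underside, on the table; +x to its back, +y to its left seen from the front. The black hatch on top covers a bay with three breakers; the marker lies on the strip beside it
- hatch (a joint): hatch angle in rad: 0 latched shut, -0.048 pressed in to its stop, 1.92 fully open (20 degrees past upright, held by its spring). Push-push latch: pressed in beyond about -0.03 it lets go; when the finger goes up, a damped spring swings the hatch up and back in 2 to 4 s (it only follows a finger still above it). Pushed fully shut it latches again
- hatch_press (a point): centre of the yellow ribbed press pad (46 mm wide, 24 mm front to back), on the hatch's top midway along its front edge, 16 mm behind that edge, 107 mm above the table when shut; moves with the hatch. From there the hatch goes 5.5 mm down to its stop, with about 3 N
- hatch_hinge (a point): middle of the hatch's hinge axis (along the unit's y) at the hatch's back edge, 104 mm above the table. The hatch is a black plate, 124 mm front to back, 176 mm wide, 5 mm thick; open, its free edge stands about 120 mm above the hinge and 45 mm behind it
- button_a (a joint): travel of reset button a in m: 0 = tripped, standing 10 mm out of its steel bushing; 0.008 = fully in (stop), 2 mm above the bushing. Slides straight down with about 3 N and stays where it is left. This is the tripped one (starts at 0); the three breakers stand in any order
- button_a_top (a point): centre of the top of reset button a (white cap, 10 mm across, on a 15 mm red collar that shows only when it stands out); 93 mm above the table when out, 85 mm when in. The three stand in a row along the unit's y, 45 mm apart, 60 mm in front of the hinge axis, in the bay under the hatch: at least 35 mm to its side walls, 45 mm to its ends, rim 95 mm high
- button_b (a joint): travel of reset button b in m: 0 = tripped, standing 10 mm out of its steel bushing; 0.008 = fully in (stop), 2 mm above the bushing. Slides straight down with about 3 N and stays where it is left. This one is set (starts at 0.008); the three breakers stand in any order
- button_b_top (a point): centre of the top of reset button b (white cap, 10 mm across, on a 15 mm red collar that shows only when it stands out); 93 mm above the table when out, 85 mm when in. The three stand in a row along the unit's y, 45 mm apart, 60 mm in front of the hinge axis, in the bay under the hatch: at least 35 mm to its side walls, 45 mm to its ends, rim 95 mm high
- button_c (a joint): travel of reset button c in m: 0 = tripped, standing 10 mm out of its steel bushing; 0.008 = fully in (stop), 2 mm above the bushing. Slides straight down with about 3 N and stays where it is left. This one is set (starts at 0.008); the three breakers stand in any order
- button_c_top (a point): centre of the top of reset button c (white cap, 10 mm across, on a 15 mm red collar that shows only when it stands out); 93 mm above the table when out, 85 mm when in. The three stand in a row along the unit's y, 45 mm apart, 60 mm in front of the hinge axis, in the bay under the hatch: at least 35 mm to its side walls, 45 mm to its ends, rim 95 mm high
- paint_marker: blue and white paint marker, 137 mm long, 14 mm thick, lying on top of the supply unit beside the hatch; loose bystander, not to be moved. Origin: centre of its underside
- nut_0: M12 steel nut, 22 mm across, 10 mm high, flat on the table; loose bystander, not to be moved. Origin: centre of its underside
- bolt_0: M12 bolt standing on its head, 51 mm tall, on the table; loose bystander, not to be moved. Origin: centre of its underside
- bolt_1: second M12 bolt standing on its head, 51 mm tall, on the table; loose bystander, not to be moved. Origin: centre of its underside
- scriber: wooden-handled scriber, 160 mm long, 9 mm thick, flat on the table to the left of the unit; loose bystander, not to be moved. Origin: centre of its underside
- pliers: long-nose pliers with blue handles, 184 mm long, 16 mm thick, flat on the table to the right of the unit; loose bystander, not to be moved. Origin: centre of its underside
- tape_measure: yellow tape measure, 99 by 38 mm and 65 mm tall, on the table behind the unit; loose bystander, not to be moved. Origin: centre of its underside
- cut_discs: flat stack of cutting discs, 116 mm across, 13 mm high, on the table behind the unit; loose bystander, not to be moved. Origin: centre of its underside

How it is judged (in metres and radians):
On the way, in this order (a step that is already met when the one before it is completed fails the run):
1. the hatch is pressed down by the fingers, past the point where the latch lets go (value of joint hatch below -0.032 rad and contact force between the fingers and hatch above 0.5 N).
2. the hatch has sprung open (past 95 degrees) and stays so for one second with nothing touching it (value of joint hatch above 1.66 rad and contact force between anything else and hatch below 0.1 N), for 1 s.
3. the tripped button is pushed in, with the hatch open (value of joint button_a above 0.0068 m and value of joint hatch above 1.66 rad), for 0.2 s.
At the end, for the whole second after the job is handed in: the hatch stands open past 95 degrees and at rest, all three reset buttons are in (at least 6.8 of their 8 mm), and no loose thing has moved more than 15 mm (all of step 3 and velocity of joint hatch between -0.1 and 0.1 rad/s and value of joint each of button_b, button_c above 0.0068 m and distance of each of paint_marker, nut_0, bolt_0, bolt_1, scriber, pliers, tape_measure, cut_discs from where it was at the start of the episode below 0.015 m); the robot touches nothing.
It fails at once if the hatch is pushed back towards shut after it has popped (fingers or arm on it while it moves shut) ((value of joint hatch between 0.2 and 1.5 rad and velocity of joint hatch below -0.15 rad/s and contact force between the arm and hatch above 0.5 N) or (value of joint hatch between 0.2 and 1.5 rad and velocity of joint hatch below -0.15 rad/s and contact force between the fingers and hatch above 0.5 N)).
It fails at once if a loose thing is moved, lifted or carried more than 15 mm from where it lay (distance of any of paint_marker, nut_0, bolt_0, bolt_1, scriber, pliers, tape_measure, cut_discs from where it was at the start of the episode above 0.015 m).
It also fails if it takes over 45 s, if anything falls off the work surface, if the arm or the gripper's body presses on something with over 40 N, if the wrist force passes 120 N, or if a joint passes its speed limit or range.

## Working session

There is one attempt and no reset: what is moved stays moved. The work goes in short steps, Python scripts to look and compute and a tool call to move; the robot and the scene stay as the last step left them, time stands still between calls to the robot, and variables do not carry over. Pictures are saved under pics/ and viewed, and the job is handed in when it is done.

Besides the shell and the picture viewer there is one more tool, called after "Request:" as a command line: name --argument value ..., lists and objects as JSON in quotes. apply_moves: Moves the arm, as the interface text tells. Shift numbers are shares of 0.1 m and turn numbers shares of 1.5 rad, none past 1 either way. Its arguments: {"type":"object","properties":{"slide":{"type":"array"},"turn":{"type":"array"},"jaw":{"type":"array"},"newtons":{"type":"number"}},"required":["slide","turn","jaw"]}

```bash
mkdir -p pics; ls
cat > h.py <<'E'
import numpy as np, cv2
from plant import r
def cap(n,f):
    c=r.capture(n); cv2.imwrite('pics/'+f,c['pixels']); np.savez('pics/'+f+'.npz',**c); return c
def ray(c,u,v):
    R=cv2.Rodrigues(np.array(c['rvec'],float))[0]; t=np.array(c['tvec'],float).ravel()
    d=R.T@np.array([(u-c['cx'])/c['fx'],(v-c['cy'])/c['fy'],1.]); return -R.T@t,d
def plane(c,u,v,z):
    o,d=ray(c,u,v); return o+d*(z-o[2])/d[2]
def dep(c,u,v):
    o,d=ray(c,u,v); return o+d*float(c['depth'][int(v),int(u)])
def proj(c,p):
    return cv2.projectPoints(np.array([p],float),np.array(c['rvec'],float),np.array(c['tvec'],float),np.array([[c['fx'],0,c['cx']],[0,c['fy'],c['cy']],[0,0,1.]]),None)[0].ravel()
E
python3 - <<'E'
from h import *
for n in ('top','side','wrist'):
    c=cap(n,n+'0.png'); print(n,ray(c,280,210))
print(r.get_state())
E
```

```text
pics
top (array([ 0.48952521, -0.02056066,  1.16196607]), array([ 0.09504906,  0.00521757, -0.99545949]))
side (array([ 0.46731438, -0.63347273,  0.73750818]), array([ 0.15603464,  0.69615249, -0.70073194]))
wrist (array([0.3138807 , 0.60259469, 0.38426829]), array([-0.27590385,  0.10416165, -0.95569596]))
{'time_s': 0.15, 'joints': array([ 8.53180257e+01,  2.05820825e+01,  6.48200294e-01, -1.47761418e-02,
       -7.01336115e+01, -1.65090107e+01]), 'qd': array([ 0.04558499, -0.17070121,  0.19617111,  0.05438006,  0.02163745,
       -0.04657195]), 'joint_torque': array([-2.41026619e-04, -5.83273780e+01,  2.93288380e+01,  7.00101390e+00,
        8.81132204e-03, -1.12223759e-04]), 'tcp_pos': array([0.24387274, 0.62906332, 0.23985463]), 'eef_rot': array([ 1.79931341e+02, -5.86138785e-03, -2.11960109e+01]), 'contact_force': array([ 0.78888109, -0.63823413, -0.40891358]), 'moment': array([ 0.01057698, -0.02997664,  0.00749177]), 'gripper_width': 0.08769974265140751}
```

View pics/top0.png

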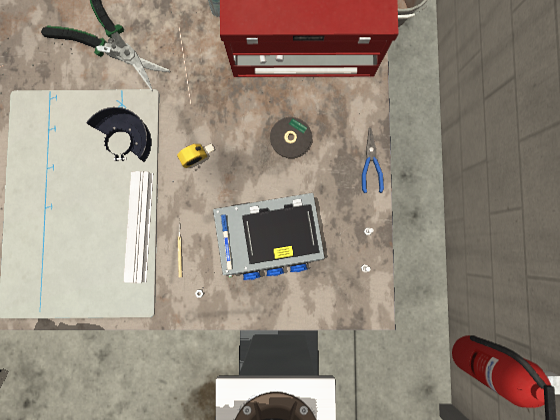

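View pics/side0.png

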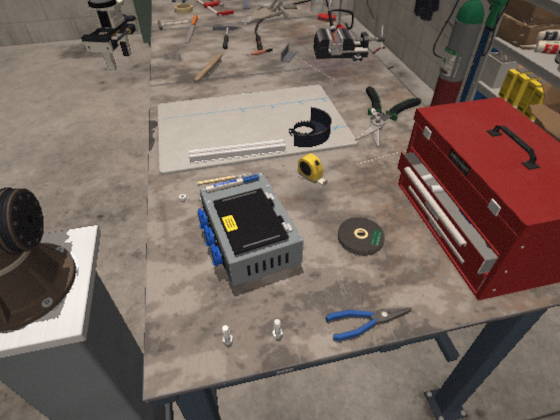

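The top view shows the unit around pixel (270,235) with its yellow pad at (283,252). The side view shows the pad at (229,223), with the marker on the unit's left strip. Next I'll measure the pad and the hatch outline.

```bash
cat > m.py <<'E'
from h import *
def ld(f):
    z=np.load(f,allow_pickle=True); return {k:z[k] if z[k].ndim else float(z[k]) for k in z}
T=ld('pics/top0.png.npz');S=ld('pics/side0.png.npz')
E
python3 - <<'E'
from m import *
rs=[];
for c,(x0,x1,y0,y1) in ((T,(265,300,238,265)),(S,(215,245,205,240))):
    h=cv2.cvtColor(c['pixels'],cv2.COLOR_BGR2HSV); m=cv2.inRange(h,(20,120,120),(35,255,255))
    k=np.zeros_like(m);k[y0:y1,x0:x1]=m[y0:y1,x0:x1]
    ys,xs=np.nonzero(k); u,v=xs.mean(),ys.mean(); rs.append(ray(c,u,v)); print(u,v,len(xs),plane(c,u,v,.107),dep(c,u,v))
    bx=cv2.boxPoints(cv2.minAreaRect(np.c_[xs,ys].astype(np.float32)))
    print(np.array([plane(c,*p,.107) for p in bx]).round(4))
A=np.zeros((3,3));b=np.zeros(3)
for o,d in rs:
    d=d/np.linalg.norm(d);P=np.eye(3)-np.outer(d,d);A+=P;b+=P@o
print('tri',np.linalg.solve(A,b))
# hatch black mask in top
g=T['pixels'].max(2); m=((g<60)*255).astype(np.uint8); k=np.zeros_like(m); k[200:270,235:325]=m[200:270,235:325]
n,l,st,ce=cv2.connectedComponentsWithStats(k); i=1+st[1:,4].argmax(); ys,xs=np.nonzero(l==i)
bx=cv2.boxPoints(cv2.minAreaRect(np.c_[xs,ys].astype(np.float32)));print(bx)
print(np.array([plane(T,*p,.105) for p in bx]).round(4))
z=cv2.resize(T['pixels'][180:290,190:340],None,fx=5,fy=5,interpolation=cv2.INTER_CUBIC); cv2.imwrite('pics/topz.png',z)
E
```

```text
282.95384615384614 251.75384615384615 195 [ 0.48578413 -0.02225391  0.107     ] [ 0.48580076 -0.02224638  0.1116913 ]
[[ 0.4947  0.0025  0.107 ]
 [ 0.5022 -0.0432  0.107 ]
 [ 0.4769 -0.0474  0.107 ]
 [ 0.4694 -0.0018  0.107 ]]
229.23463687150837 222.88826815642457 179 [ 0.48730047 -0.0207747   0.107     ] [ 0.48728794 -0.02115868  0.10739514]
[[ 0.4712  0.0008  0.107 ]
 [ 0.4965  0.0087  0.107 ]
 [ 0.503  -0.0418  0.107 ]
 [ 0.4786 -0.0489  0.107 ]]
tri [ 0.48652015 -0.02227782  0.10857658]
[[241.02704 212.16217]
 [309.7838  200.7027 ]
 [318.35138 252.1081 ]
 [249.5946  263.56757]]
[[ 0.5852  0.0832  0.105 ]
 [ 0.6139 -0.0902  0.105 ]
 [ 0.4848 -0.1105  0.105 ]
 [ 0.4566  0.0608  0.105 ]]
```

View pics/topz.png

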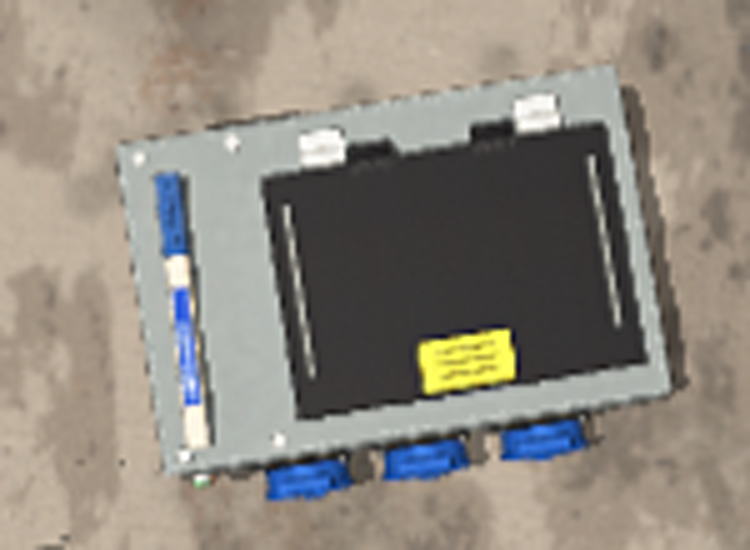

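Request:
apply_moves --slide '[[0.1,0.12,0],[0.23,0.26,-0.05],[0.23,0.26,-0.05],[0.23,0.26,-0.05],[0.23,0.26,-0.05],[0.23,0.26,0],[0.23,0.26,0],[0.23,0.26,0]]' --turn '[[0,0,0],[0,0,0],[0,0,0],[0,0,0],[0,0,0],[0,0,0],[0,0,0],[0,0,0]]' --jaw '[1,1,1,1,1,1,1,1]' --newtons 20

```text
time_s: 0.95
tcp_pos: [0.3335, 0.3844, 0.2606]
eef_rot: [-180.0, 0.0, -21.2]
contact_force: [0.1, 0.7, 0.7]
gripper_width: 0.0288
```

Request:
apply_moves --slide '[[0.23,0.26,0],[0.23,0.26,0],[0.23,0.26,0],[0.23,0.26,0],[0.23,0.26,0],[0.23,0.26,0],[0.23,0.26,0],[0.23,0.26,0]]' --turn '[[0,0,0],[0,0,0],[0,0,0],[0,0,0],[0,0,0],[0,0,0],[0,0,0],[0,0,0]]' --jaw '[1,1,1,1,1,1,1,1]'

```text
time_s: 1.75
tcp_pos: [0.4294, 0.1242, 0.2607]
eef_rot: [-180.0, -0.0, -21.2]
contact_force: [0.4, 0.3, -0.6]
gripper_width: 0.0005
```

Request:
apply_moves --slide '[[0.23,0.25,0],[0.23,0.25,0],[0.23,0.25,0],[0.2,0.2,0],[0,0,0],[0,0,0],[0,0,0],[0,0,0]]' --turn '[[0,0,0],[0,0,0],[0,0,0],[0,0,0],[0,0,0.05],[0,0,0.098],[0,0,0.098],[0,0,0.098]]' --jaw '[1,1,1,1,1,1,1,1]'

```text
time_s: 2.55
tcp_pos: [0.4776, 0.0047, 0.2604]
eef_rot: [180.0, 0.0, -51.1]
contact_force: [-0.2, 0.3, -0.6]
gripper_width: 0.0005
```

Run:
```python
from h import *
cap('side','side1.png'); s=r.get_state(); print(s['joints'],s['tcp_pos'],s['eef_rot'])
```

```text
[ 2.42459948e+01  8.12141940e-01 -2.14765871e+01 -6.72516976e-03
 -6.77207852e+01  1.41033837e+01] [0.47758289 0.00478333 0.26044625] [ 1.79992289e+02  8.35351718e-03 -5.16531722e+01]
```

View pics/side1.png

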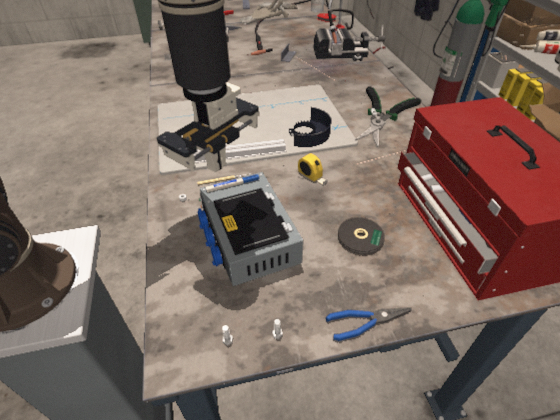

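Run:
```python
from m import *
print(proj(S,[.4776,.0048,.246]),proj(S,[.4865,-.022,.107]))
c=ld('pics/side1.png.npz') 
print(c['rvec']-S['rvec'],c['tvec']-S['tvec'])
cv2.imwrite('pics/side1z.png',cv2.resize(c['pixels'][0:200,130:330],None,fx=3,fy=3))
```

```text
[216.06335459 167.84668958] [228.95367027 223.33250748]
[0. 0. 0.] [0. 0. 0.]
```

View pics/side1z.png

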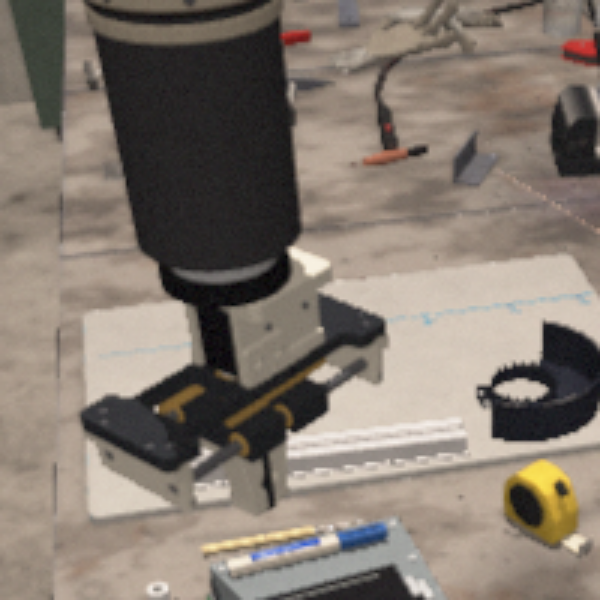

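Request:
apply_moves --slide '[[0,0,0],[0,0,0],[0,0,0],[0,0,0],[0,0,0],[0,0,0],[0,0,0],[0,0,0]]' --turn '[[0,0,0.098],[0,0,0.098],[0,0,0.098],[0,0,0.098],[0,0,0.098],[0,0,0.098],[0,0,0.098],[0,0,0.098]]' --jaw '[1,1,1,1,1,1,1,1]'

```text
time_s: 3.4
tcp_pos: [0.4777, 0.0051, 0.2605]
eef_rot: [180.0, 0.0, -118.3]
contact_force: [0.6, 0.1, -0.6]
gripper_width: 0.0005
```

Request:
apply_moves --slide '[[0,0,0],[0,0,0],[0,0,0],[0,0,0],[0,0,0],[0,0,0],[0,0,0],[0,0,0]]' --turn '[[0,0,0.098],[0,0,0.098],[0,0,0.098],[0,0,0.098],[0,0,0.098],[0,0,0.098],[0,0,0],[0,0,0]]' --jaw '[1,1,1,1,1,1,1,1]'

```text
time_s: 4.2
tcp_pos: [0.478, 0.0052, 0.2606]
eef_rot: [180.0, 0.0, -168.3]
contact_force: [-0.2, -0.9, -0.2]
gripper_width: 0.0007
```

Run:
```python
from h import *
cap('wrist','w1.png'); s=r.get_state(); print(s['joints'],s['tcp_pos'],s['eef_rot'],s['contact_force'],s['gripper_width'])
```

```text
[ 2.42824872e+01  8.48634347e-01 -2.14240780e+01 -3.57050437e-03
 -6.77211972e+01 -1.02648296e+02] [0.47807542 0.00529078 0.26057038] [ 1.79995442e+02  5.21912442e-03 -1.68367163e+02] [-0.13889855 -0.17884323  0.1398198 ] 0.0005831896659051134
```

View pics/w1.png

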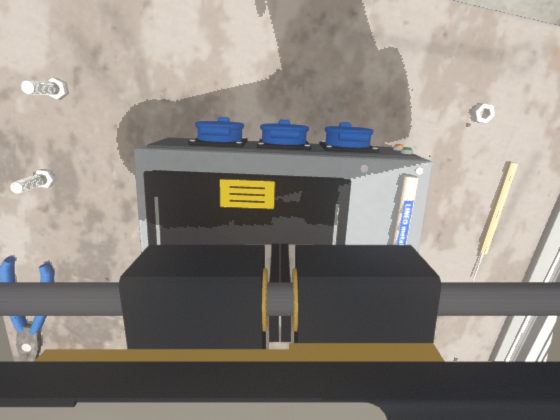

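The wrist view shows the pad at about (247,194), with the closed fingers at (280,300). I'll use it as a third measurement of the pad.

Run:
```python
from m import *
W=ld('pics/w1.png.npz')
h=cv2.cvtColor(W['pixels'],cv2.COLOR_BGR2HSV); m=cv2.inRange(h,(20,120,120),(35,255,255)); m[:, :200]=0;m[:,300:]=0;m[230:]=0
ys,xs=np.nonzero(m);q=cv2.minAreaRect(np.c_[xs,ys].astype(np.float32));print(q)
u,v=q[0];print(plane(W,u,v,.107),dep(W,u,v))
b=cv2.boxPoints(q);P=np.array([plane(W,*p,.107) for p in b]);print(P.round(4))
rs=[ray(W,u,v),ray(T,282.95,251.75),ray(S,229.23,222.89)]
A=np.zeros((3,3));bb=np.zeros(3)
for o,d in rs:
    d=d/np.linalg.norm(d);Q=np.eye(3)-np.outer(d,d);A+=Q;bb+=Q@o
p=np.linalg.solve(A,bb);print(p)
R=cv2.Rodrigues(np.zeros(3))[0]
y=np.radians(-168.37);t=np.array([.4781,.0053]);d=p[:2]-t
print('tool x,y',d@[np.cos(y),np.sin(y)],d@[np.sin(y),-np.cos(y)])
```

```text
((246.83448791503906, 193.47225952148438), (54.82742691040039, 28.18387794494629), 2.38594388961792)
[ 0.48594548 -0.02118807  0.107     ] [ 0.48539607 -0.02110859  0.10901795]
[[ 5.021e-01 -4.280e-02  1.070e-01]
 [ 4.775e-01 -4.560e-02  1.070e-01]
 [ 4.701e-01 -1.000e-04  1.070e-01]
 [ 4.946e-01  3.900e-03  1.070e-01]]
[ 0.48629209 -0.02164706  0.10762689]
tool x,y -0.0025916264555742373 -0.02804528283220071
```

Request:
apply_moves --slide '[[-0.01,-0.14,0],[-0.01,-0.14,0],[0,0,0.26],[0,0,0.26],[0,0,0.26],[0,0,0.26],[0,0,0.22],[0,0,0]]' --turn '[[0,0,0],[0,0,0.026],[0,0,0],[0,0,0],[0,0,0],[0,0,0],[0,0,0],[0,0,0]]' --jaw '[1,1,1,1,1,1,1,1]'

```text
time_s: 5.05
tcp_pos: [0.4838, -0.0221, 0.132]
eef_rot: [-180.0, -0.3, -170.7]
contact_force: [-0.6, 0.0, -0.1]
gripper_width: 0.0005
```

Run:
```python
from h import *
cap('side','s2.png'); c=cap('wrist','w2.png');s=r.get_state(); print(r.tips_ahead,s['tcp_pos'],s['eef_rot'],s['contact_force'])
i=cv2.imread('pics/s2.png')[120:290,150:320]; w=c['pixels']
cv2.imwrite('pics/c2.png',np.hstack([cv2.resize(i,(420,420)),w[:,100:460]]))
```

```text
0.014 [ 0.48593742 -0.02168763  0.13494714] [-1.79971911e+02 -3.02104395e-02 -1.70762998e+02] [-0.70014253  0.25338282  0.64671353]
```

View pics/c2.png

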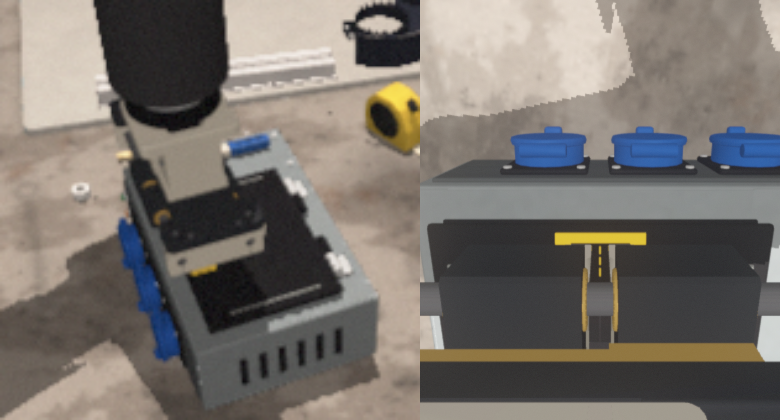

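Fingers are centred over the pad in both views. Pressing now.

Request:
apply_moves --slide '[[0,0,0.06],[0,0,0.06],[0,0,0.06],[0,0,0]]' --turn '[[0,0,0],[0,0,0],[0,0,0],[0,0,0]]' --jaw '[1,1,1,1]'

```text
time_s: 5.55
tcp_pos: [0.4862, -0.0214, 0.1164]
eef_rot: [180.0, 0.0, -170.9]
contact_force: [0.8, 0.8, 3.1]
gripper_width: 0.0005
```

Request:
apply_moves --slide '[[0,0,0.015],[0,0,0.01],[0,0,0]]' --turn '[[0,0,0],[0,0,0],[0,0,0]]' --jaw '[1,1,1]'

```text
time_s: 5.85
tcp_pos: [0.4863, -0.0215, 0.1154]
eef_rot: [-180.0, 0.1, -170.9]
contact_force: [-3.7, 1.5, 12.9]
gripper_width: 0.0003
```

At the stop: 12.9 N, with the tip at about 0.101 m. Retreating up and towards the robot.

Request:
apply_moves --slide '[[0,0,-0.3],[0.1,0,-0.4],[0.1,0,-0.4],[0.1,0,-0.4],[0.1,0,-0.3],[0,0,-0.2],[0,0,0],[0,0,0]]' --turn '[[0,0,0],[0,0,0],[0,0,0],[0,0,0],[0,0,0],[0,0,0],[0,0,0],[0,0,0]]' --jaw '[1,1,1,1,1,1,1,1]'

```text
time_s: 6.65
tcp_pos: [0.446, -0.0279, 0.314]
eef_rot: [180.0, 0.0, -170.9]
contact_force: [0.2, 0.4, 0.5]
gripper_width: 0.0007
```

Request:
apply_moves --slide '[[0,0,0],[0,0,0],[0,0,0],[0,0,0],[0,0,0],[0,0,0],[0,0,0],[0,0,0]]' --turn '[[0,0,0],[0,0,0],[0,0,0],[0,0,0],[0,0,0],[0,0,0],[0,0,0],[0,0,0]]' --jaw '[1,1,1,1,1,1,1,1]'

```text
time_s: 7.45
tcp_pos: [0.4463, -0.0279, 0.3141]
eef_rot: [180.0, 0.0, -170.9]
contact_force: [-0.6, -0.8, -0.6]
gripper_width: 0.0007
```

Request:
apply_moves --slide '[[0,0,0],[0,0,0],[0,0,0],[0,0,0],[0,0,0],[0,0,0],[0,0,0],[0,0,0]]' --turn '[[0,0,0],[0,0,0],[0,0,0],[0,0,0],[0,0,0],[0,0,0],[0,0,0],[0,0,0]]' --jaw '[1,1,1,1,1,1,1,1]'

```text
time_s: 8.25
tcp_pos: [0.4463, -0.0279, 0.3141]
eef_rot: [180.0, 0.0, -170.9]
contact_force: [0.5, -0.2, -0.1]
gripper_width: 0.0009
```

Run:
```python
from h import *
a=cap('top','t3.png');b=cap('side','s3.png'); c=cap('wrist','w3.png');s=r.get_state(); print(s['time_s'],s['tcp_pos'],s['eef_rot'],s['contact_force'])
cv2.imwrite('pics/c3.png',np.vstack([np.hstack([cv2.resize(a['pixels'][170:290,200:340],(350,300)),cv2.resize(b['pixels'][130:290,150:330],(337,300))]),cv2.resize(c['pixels'],(687,300))]))
cv2.imwrite('pics/w3b.png',c['pixels'])
```

```text
8.4 [ 0.44628921 -0.02793644  0.31407724] [-1.79998466e+02 -3.22864496e-05 -1.70902113e+02] [-0.12783071 -0.27510607 -0.57464147]
```

View pics/c3.png

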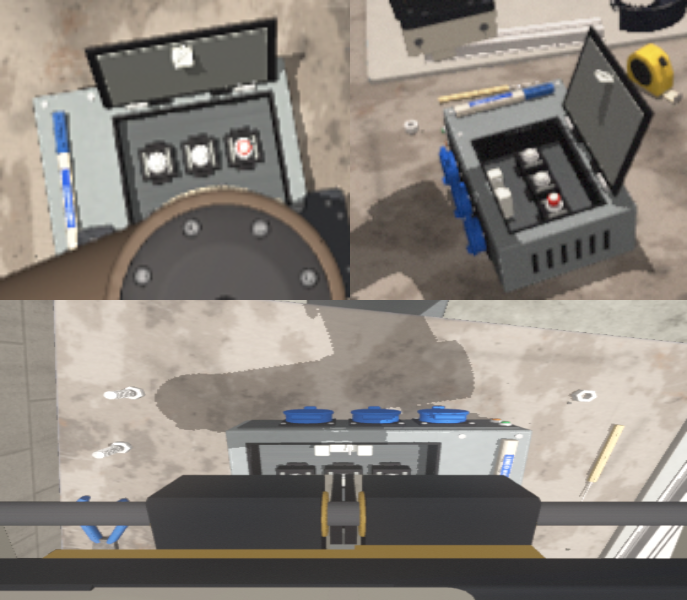

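The hatch stands open. The button with the red collar is the rightmost one (-y), at about (298,229) in the top view and (260,237) in the side view. Measuring it now.

Run:
```python
from m import *
cs=[ld('pics/t3.png.npz'),ld('pics/s3.png.npz')]; rs=[]
for c,(u0,v0),dx in zip(cs,((298,229),(260,237)),(7,9)):
    p=c['pixels'];h=cv2.cvtColor(p,cv2.COLOR_BGR2HSV).astype(int)
    red=((h[...,0]<12)|(h[...,0]>168))&(h[...,1]>70)
    wh=(p.min(2)>150)
    for nm,m in (('red',red),('white',wh),('both',red|wh)):
        k=np.zeros(m.shape,bool);k[v0-dx:v0+dx,u0-dx:u0+dx]=m[v0-dx:v0+dx,u0-dx:u0+dx]
        ys,xs=np.nonzero(k); u,v=xs.mean(),ys.mean()
        bb=(xs.min()+xs.max())/2,(ys.min()+ys.max())/2
        print(nm,len(xs),u,v,bb,plane(c,u,v,.091).round(4),plane(c,*bb,.091).round(4))
    q=p[v0-20:v0+20,u0-25:u0+25]; cv2.imwrite(f'pics/b{len(rs)}.png',cv2.resize(q,None,fx=8,fy=8,interpolation=0));rs.append(0)
a,b=[cv2.imread(f'pics/b{i}.png') for i in (0,1)];cv2.imwrite('pics/bb.png',np.hstack([a,b]))
y=np.radians(9.3);ux=np.array([np.cos(y),np.sin(y)]);uy=np.array([-np.sin(y),np.cos(y)])
c=np.array([.4863,-.0216])+.048*ux
for k in (-1,0,1): print(k,c+k*.045*uy, [proj(q,[*(c+k*.045*uy),.093 if k<0 else .085]) for q in cs])
```

```text
red 14 297.57142857142856 228.35714285714286 (np.float64(297.5), np.float64(228.5)) [ 0.5448 -0.0595  0.091 ] [ 0.5445 -0.0594  0.091 ]
white 62 296.7903225806452 228.83870967741936 (np.float64(297.0), np.float64(228.5)) [ 0.5436 -0.0576  0.091 ] [ 0.5445 -0.0581  0.091 ]
both 71 296.943661971831 228.83098591549296 (np.float64(297.0), np.float64(228.5)) [ 0.5436 -0.0579  0.091 ] [ 0.5445 -0.0581  0.091 ]
red 33 258.3939393939394 236.27272727272728 (np.float64(258.5), np.float64(236.0)) [ 0.5456 -0.0614  0.091 ] [ 0.5459 -0.0606  0.091 ]
white 32 258.6875 237.71875 (np.float64(259.0), np.float64(237.5)) [ 0.5454 -0.0658  0.091 ] [ 0.5462 -0.0653  0.091 ]
both 65 258.53846153846155 236.98461538461538 (np.float64(259.0), np.float64(237.5)) [ 0.5455 -0.0635  0.091 ] [ 0.5462 -0.0653  0.091 ]
-1 [ 0.54094125 -0.05825152] [array([297.09932657, 229.85484095]), array([256.05136265, 235.01197163])]
0 [ 0.53366907 -0.01384302] [array([279.60926591, 232.88127393]), array([249.64686534, 223.95802822])]
1 [0.5263969  0.03056549] [array([262.21255133, 235.75960562]), array([243.48402274, 211.38364865])]
```

View pics/bb.png

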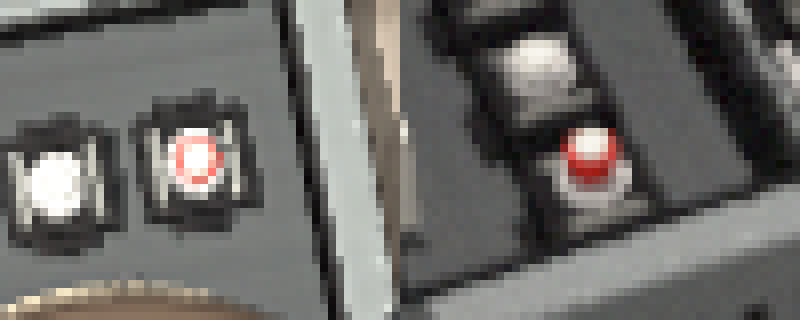

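Run:
```python
from m import *
t=ld('pics/t3.png.npz');s=ld('pics/s3.png.npz')
rs=[ray(t,297.25,228.25),ray(s,258.5,233.9)]
A=np.zeros((3,3));bb=np.zeros(3)
for o,d in rs:
    d=d/np.linalg.norm(d);Q=np.eye(3)-np.outer(d,d);A+=Q;bb+=Q@o
p=np.linalg.solve(A,bb);print(p,plane(t,297.25,228.25,.093),plane(s,258.5,233.9,.093),dep(t,297,228),dep(s,258,233))
p=np.array([.5445,-.0588])
y=np.radians(-170.9);d=p-[.4463,-.0279]
print('tool x,y',d@[np.cos(y),np.sin(y)],d@[np.sin(y),-np.cos(y)])
# hatch edge
```

```text
[ 0.54570763 -0.05862471  0.09568086] [ 0.54501151 -0.05865464  0.093     ] [ 0.5468771  -0.05624694  0.093     ] [ 0.5454837  -0.05791489  0.09610942] [ 0.54638072 -0.0526855   0.09229036]
tool x,y -0.09207695154477596 -0.046042208832993446
```

Request:
apply_moves --slide '[[0,0,0],[0,0,0],[-0.18,-0.09,0],[-0.18,-0.09,0],[-0.18,-0.09,0],[-0.19,-0.09,0],[-0.19,-0.09,0],[0,0,0]]' --turn '[[0,0,0],[0,0,0],[0,0,0],[0,0,0],[0,0,0],[0,0,0],[0,0,0],[0,0,0]]' --jaw '[1,1,1,1,1,1,1,1]'

```text
time_s: 9.2
tcp_pos: [0.5459, -0.0583, 0.313]
eef_rot: [-180.0, -0.1, -170.9]
contact_force: [-1.1, -0.6, -1.1]
gripper_width: 0.0004
```

Request:
apply_moves --slide '[[0,0,0],[0,0,0],[0,0,0],[0,0,0],[0,0,0],[0,0,0],[0,0,0],[0,0,0]]' --turn '[[0,0,0],[0,0,0],[0,0,0],[0,0,0],[0,0,0],[0,0,0],[0,0,0],[0,0,0]]' --jaw '[1,1,1,1,1,1,1,1]'

```text
time_s: 10.0
tcp_pos: [0.5442, -0.0578, 0.3141]
eef_rot: [-180.0, 0.0, -170.9]
contact_force: [0.4, -0.3, -1.5]
gripper_width: 0.0006
```

Run:
```python
from h import *
c=cap('wrist','w4.png');b=cap('side','s4.png');s=r.get_state(); print(s['time_s'],s['tcp_pos'],s['eef_rot'],s['contact_force'])
cv2.imwrite('pics/c4.png',np.hstack([c['pixels'][:,120:440],cv2.resize(b['pixels'][100:290,150:330],(398,420))]))
```

```text
10.1 [ 0.54424756 -0.05779836  0.31403218] [ 1.79998699e+02 -3.64052154e-03 -1.70904003e+02] [ 0.42950322  0.33922216 -0.4341864 ]
```

View pics/c4.png

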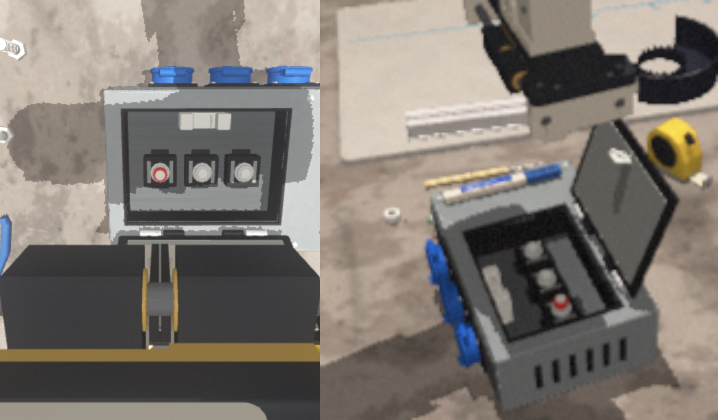

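Run:
```python
from m import *
c=ld('pics/w4.png.npz');p=c['pixels'];h=cv2.cvtColor(p,cv2.COLOR_BGR2HSV).astype(int)
red=((h[...,0]<12)|(h[...,0]>168))&(h[...,1]>70); k=np.zeros_like(red);k[155:190,265:295]=red[155:190,265:295]
ys,xs=np.nonzero(k);u,v=(xs.min()+xs.max())/2,(ys.min()+ys.max())/2
print(len(xs),xs.min(),xs.max(),ys.min(),ys.max(),plane(c,u,v,.09),dep(c,u,v))
```

```text
97 273 286 167 182 [ 0.54451323 -0.0573551   0.09      ] [ 0.54404453 -0.05742967  0.09233185]
```

All three views agree on the button: about (0.544, -0.0575). The hatch has stood open and untouched since before t=8.3 s. Descending.

Request:
apply_moves --slide '[[0,0,0.2],[0,0,0.3],[0,0,0.3],[0,0,0.3],[0,0,0.3],[0,0,0.3],[0,0,0.2],[0,0,0]]' --turn '[[0,0,0],[0,0,0],[0,0,0],[0,0,0],[0,0,0],[0,0,0],[0,0,0],[0,0,0]]' --jaw '[1,1,1,1,1,1,1,1]'

```text
time_s: 10.9
tcp_pos: [0.5424, -0.0581, 0.1213]
eef_rot: [180.0, -0.3, -170.9]
contact_force: [-1.0, -0.1, 0.3]
gripper_width: 0.0004
```

Request:
apply_moves --slide '[[0,0,0.05],[0,0,0.05],[0,0,0.05],[0,0,0.04],[0,0,0]]' --turn '[[0,0,0],[0,0,0],[0,0,0],[0,0,0],[0,0,0]]' --jaw '[1,1,1,1,1]'

```text
time_s: 11.4
tcp_pos: [0.5445, -0.0578, 0.1051]
eef_rot: [-180.0, 0.0, -170.9]
contact_force: [0.1, 1.1, 0.0]
gripper_width: 0.0005
```

Request:
apply_moves --slide '[[0,0,0.02],[0,0,0.02],[0,0,0]]' --turn '[[0,0,0],[0,0,0],[0,0,0]]' --jaw '[1,1,1]'

```text
time_s: 11.7
tcp_pos: [0.5445, -0.0578, 0.1011]
eef_rot: [-180.0, 0.0, -170.9]
contact_force: [0.4, 0.8, 0.7]
gripper_width: 0.0004
```

Run:
```python
from h import *
b=cap('side','s5.png');c=cap('wrist','w5.png');s=r.get_state(); print(s['time_s'],s['tcp_pos'],s['contact_force'])
cv2.imwrite('pics/c5.png',np.hstack([c['pixels'][:,120:440],cv2.resize(b['pixels'][140:290,170:320],(420,420))]))
```

```text
11.8 [ 0.54444813 -0.05775189  0.10107979] [0.7689407  0.29973922 1.03093118]
```

View pics/c5.png

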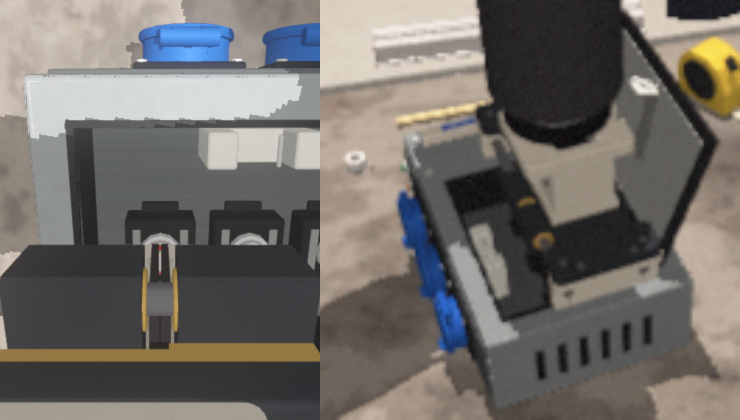

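Request:
apply_moves --slide '[[0,0,0.02],[0,0,0.01],[0,0,0]]' --turn '[[0,0,0],[0,0,0],[0,0,0]]' --jaw '[1,1,1]'

```text
time_s: 12.1
tcp_pos: [0.5445, -0.0578, 0.0991]
eef_rot: [-180.0, 0.0, -170.9]
contact_force: [-3.1, 1.1, 11.9]
gripper_width: 0.0006
```

Force has jumped to 11.9 N with the tip at 0.085 m, so the button is on its stop. I'll hold briefly, then retreat straight up.

Request:
apply_moves --slide '[[0,0,0.005],[0,0,0],[0,0,0],[0,0,-0.1],[0,0,-0.3],[0,0,-0.4],[0,0,-0.4],[0,0,-0.4]]' --turn '[[0,0,0],[0,0,0],[0,0,0],[0,0,0],[0,0,0],[0,0,0],[0,0,0],[0,0,0]]' --jaw '[1,1,1,1,1,1,1,1]'

```text
time_s: 12.9
tcp_pos: [0.5437, -0.0579, 0.2591]
eef_rot: [180.0, -0.0, -170.9]
contact_force: [0.3, 0.8, -0.5]
gripper_width: 0.0006
```

Request:
apply_moves --slide '[[0,0,-0.4],[0.2,0,-0.2],[0.2,0,0],[0.2,0,0],[0.2,0,0],[0.2,0,0],[0,0,0],[0,0,0]]' --turn '[[0,0,0],[0,0,0],[0,0,0],[0,0,0],[0,0,0],[0,0,0],[0,0,0],[0,0,0]]' --jaw '[1,1,1,1,1,1,1,1]'

```text
time_s: 13.7
tcp_pos: [0.4454, -0.0736, 0.3179]
eef_rot: [180.0, 0.0, -170.9]
contact_force: [0.6, -0.2, -0.3]
gripper_width: 0.0004
```

Run:
```python
from h import *
a=cap('top','t6.png');b=cap('side','s6.png');s=r.get_state(); print(s['time_s'],s['tcp_pos'],s['contact_force'])
o=cv2.imread('pics/s3.png')
cv2.imwrite('pics/c6.png',np.hstack([cv2.resize(a['pixels'][180:290,200:340],(382,300)),cv2.resize(b['pixels'][150:290,170:320],(382,357))[:300]]))
t0=cv2.imread('pics/top0.png');s0=cv2.imread('pics/side0.png')
cv2.imwrite('pics/d6.png',np.hstack([cv2.resize(cv2.absdiff(t0,a['pixels']),(400,300)),cv2.resize(cv2.absdiff(s0,b['pixels']),(400,300))]))
```

```text
13.8 [ 0.44590313 -0.07351289  0.31756065] [-0.77762108  0.49712563 -0.3889615 ]
```

View pics/c6.png

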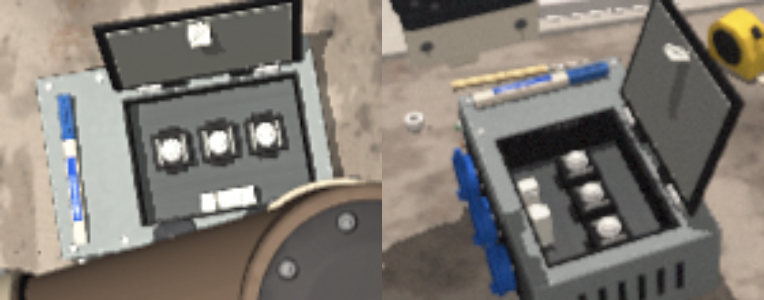

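View pics/d6.png

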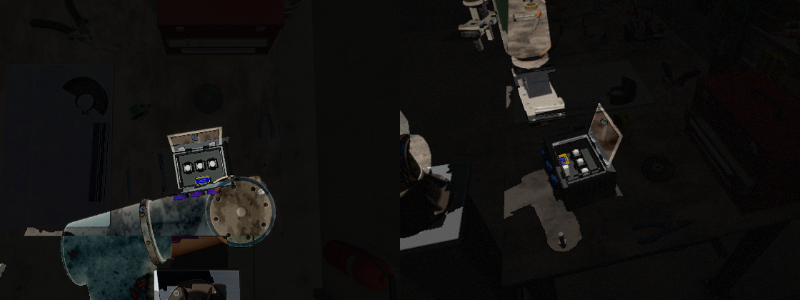

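No red collar shows any more, all three caps look alike, and the hatch is open. The difference images show only the arm, its shadow and the hatch. Handing in.

```bash
python3 -c "
from plant import r
print(r.close_job())"
```

```text
the job is handed in; nothing more can be done
None
```

The tripped breaker is reset and the hatch is standing open; I handed the job in at about 14 s, and no verdict was reported.

- **Hatch:** I pressed the yellow pad once with closed fingertips. It reached its stop at 12.9 N, with the tips about 101 mm above the table. I then moved the fingers up and away. The hatch was already fully open in the pictures at 8.3 s and was left untouched from then on.
- **Button:** The tripped one was the rightmost (-y), the only one showing a red collar. I pushed it at about 11.2–12.4 s until it hit its stop, at 11.9 N with the tips at 85 mm. I then backed off well clear.
- **Last checks:** The final top and side views show no red collar, three caps that look the same, and the hatch open. Compared with the starting pictures, I saw no loose part shifted. The one bright spot, by a bolt in the side view, I took to be the arm's shadow crossing it.
- **Disagreements:** The three views agreed on the button's position to about 2–3 mm. Its position worked out from the pad and the task's dimensions was about 3.5 mm off in x, so I used the camera position. I felt almost no force in the first part of the button's travel; the sharp rise came only at the stop.

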